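Stop the vacuum clamp, square the carving blank into the fence corner, reset the stop

ROBOT

A 7-joint arm with a two-finger parallel gripper is mounted at the origin on the work surface. World frame = base frame: x ahead of the robot, y to its left, z up, the work surface at z = 0. Lengths are in m, angles in rad, forces in N, time in s.
With the tool pointing down it reaches from about 0.4 to 0.85 m from the base axis. Payload 4.5 kg.
Tool frame: the origin (TCP) lies on the centre line of the jaws, within the pads' length; the fingertips stand 17 mm ahead of it and the grasp point (between the pads) lies 2 mm behind it (r.tip_reach is the distance from the TCP to the fingertips, in m); z points along the fingers, y is the line along which they close (so a half turn about z gives the same grasp; the last joint's range is limited). The gripper opens to 88 mm and grips with 3 to 60 N. Pads are 18 mm wide; open, the fingers measure 123 mm over their backs; the gripper's body (75 mm by 187 mm) begins 45 mm behind the grasp point.
Start: joints at [-1.268, 0.689, -0.195, 1.565, 0.157, 0.902, -0.215], TCP at [0.166, 0.603, 0.256] pointing down, gripper open.
Joint ranges: [-3.01, 3.01], [-0.46, 2.08], [-1.47, 1.51], [0.13, 2.56], [-1, 4.14], [0.04, 2.09], [-2.66, 2.66]. Speed limits (rad/s): [2.57, 2.57, 3.14, 3.14, 3.14, 3.14, 3.14].

INTERFACE

Orientations are given as a unit quaternion [x, y, z, w].
In Python, from plant import r gives the robot as it stands.
- The arm moves only by the tool step_arm, never from a script. Its argument "steps" is a list of rows, each a list of 7 numbers: the shift along the tool's x, y, z in cm, then the turn, a rotation vector about the tool's x, y, z in degrees, then the gripper's target within -1 to 1 (shut at 1, half-way at 0, fully open at -1). A call has 1 to 8 rows; each row shifts and turns the commanded pose from where the row before left it, along the tool's axes as they then stand; what a row does not reach is not made up. A row lasts 1/8 s, in which the tool goes at most 62.5 mm and 10.7 degrees, less where a joint would pass 70% of its speed; a pose out of reach is approached as far as the arm can. A call with a gripper value outside its range is refused whole. The fingers move at their own pace and stop on an object; "force" is the grip in N (left out, the last holds). Time passes only in rows, so rows that do not move let the fingers close. It gives the time, the measured TCP pose, the force, the opening and the grip force at its end, in the units of the state.
- r.get_state(): the state, without advancing time (a new reading comes with each control period).
- r.snapshot(name): name is "side" or "top"; returns a dict with "pixels" (384x512x3 uint8, red, green, blue), "fx", "fy", "cx", "cy" (pixels), "dist_coeffs" ([k1, k2, p1, p2, k3] as OpenCV has them; the pictures are not rectified), "cam_to_world" (4x4, takes a point from camera to world coordinates). Camera axes: x right, y down, z forward; pixel columns grow to the right and rows downward; lengths in m; the calibration is good to about 2 mm. A picture is of the moment at which its call begins. There is no depth.
- r.finish_job(): hands the job in; it is judged then, once.
The state is a dict: "clock": time; "q": joint angles; "qd": joint speeds; "joint_torque": joint torques, N m; "tool_pos": TCP position; "eef_rot": TCP orientation; "contact_force": force on the tool from outside, world axes, zero at the start; "moment": the same for the moment, N m; "opening": opening from 0.0 (shut) to 1.0 (fully open); "finger_force": force on a finger pad.
Only numpy, scipy, OpenCV 4.12 (cv2) and the standard library are available. Lean on these libraries where they do the work, as an engineer would, in place of code of your own. Each camera call takes 0.05 s, during which the arm holds its last target. There are 200 camera calls.

TASK

The carving blank has to be re-set on the vacuum clamp. First press the mushroom stop button down until it latches and stays down, which shuts the vacuum off; only then slide the wooden blank on the plate square and flush into the corner of the two fence rails. With the blank home, turn the mushroom head clockwise until it is free to pop up again, and let go. Do not disturb the gouges lying behind the stop box and the plate.

Things in the scene. Friction and masses are not known exactly. Their poses are not given: they have to be found in the camera images.
- stop_box: grey stop box 110 (x) x 90 (y) x 60 mm tall fixed to the bench, one red mushroom head standing up from the middle of its top; origin under its centre, z up
- stop_top (a point): centre of the top of the round mushroom head, moving with it. The head is 40 mm across and 18 mm thick (its top flat with a bevelled edge, rim straight for 11 mm from 2 mm above its underside), on a 20 mm neck. Its top is 94 mm above the bench when up, about 84 to 85 mm when latched, leaving about 6 mm between the box top and the head's underside. The round head can be gripped across at any yaw
- stop_push (a joint): how far the head is pressed down, m: 0 up, about 0.0095 latched, 0.0115 hard stop. The spring gives only 1 to 3 N on the way, then the stop is hard; it must go past about 0.010 to latch, so press to the hard stop, and again if it comes back up. It then stays down until turned
- stop_turn (a joint): turn of the head clockwise seen from above, rad: 0 at rest, 1.05 hard stop. A weak spring (well under 0.1 N m) brings it slowly back over a second or so when let go. Turning a latched head past about 0.55 frees the latch, and the head springs up as soon as it is not held; turn to about 0.95
- plate: grey grooved clamping plate 240 (x) x 260 (y) x 20 mm thick, fixed to the bench; origin under its centre. Two aluminium fence rails, 18 mm thick and 14 mm high above the plate, stand along its +x side (inner face at x = +90 mm) and its -y side (inner face at y = -100 mm), in its own axes
- fence_corner (a point): where the inner faces of the two rails meet, on the plate's top surface (20 mm above the bench); plate frame (90, -100, 20) mm; axes as the plate's
- blank: loose roughed-out block of pale wood on the plate, 0.15 to 0.31 kg: base 80 (x) x 110 (y) x 28 mm tall with a hump in the middle of its top (59 mm tall in all, at least 20 mm in from the sides); origin under the centre of the base. Home: its +x and -y faces against the rails, so that its origin is at (50, -45, 20) mm in the plate's frame, same axes
- gouge_a: wood-handled gouge with a red ferrule lying beyond the stop box, 235 mm long, 27 mm thick; origin at the ferrule end of the handle, underside; blade along +x
- gouge_b: pale-handled gouge lying beyond the clamping plate, 255 mm long, 27 mm thick; origin at the ferrule end of the handle, underside; blade along +x
There are look-alikes about, which are no part of the job. Leave any green or turquoise look-alike of the blank alone.

How it is judged:
On the way, in this order (a step that is already met when the one before it is completed fails the run):
1. the stop head is latched down and stays down untouched, the blank not yet moved (less than 10 mm) (value of joint stop_push above 0.008 m and contact force between stop_box and the arm below 0.2 N and contact force between stop_box and the fingers below 0.2 N and distance of blank from where it was at the start of the episode below 0.01 m), for 0.2 s.
2. with the stop still down, the blank is square and flush in the fence corner (value of joint stop_push above 0.008 m and x of blank in the frame of plate above 0.0465 m and y of blank in the frame of plate below -0.0415 m and angle between the x axis of blank and the x axis of plate, either way round below 0.035 rad and z of blank in the frame of plate below 0.024 m), for 0.2 s.
3. the head is turned clockwise by 0.4 rad or more (value of joint stop_turn above 0.4 rad).
At the end, for the whole second after the job is handed in: The stop head is up again (pressed less than 2 mm); the blank lies on the plate with both faces within 3.5 mm of the rails and square to them within 0.035 rad, at rest (value of joint stop_push below 0.002 m and x of blank in the frame of plate above 0.0465 m and y of blank in the frame of plate below -0.0415 m and angle between the x axis of blank and the x axis of plate, either way round below 0.035 rad and z of blank in the frame of plate below 0.024 m and linear speed of blank below 0.01 m/s); the robot touches nothing.
It fails at once if one of the two gouges is shifted by more than 30 mm (distance of any of gouge_a, gouge_b from where it was at the start of the episode above 0.03 m).
It also fails if it takes over 72 s, if anything falls off the work surface, if the arm or the gripper's body presses on something with over 40 N, if the wrist force passes 120 N, or if a joint passes its speed limit or range.

## Working session

There is one attempt and no reset: what is moved stays moved. The work goes in short steps, Python scripts to look and compute and a tool call to move; the robot and the scene stay as the last step left them, time stands still between calls to the robot, and variables do not carry over. Pictures are saved under pics/ and viewed, at most 10 in all, crops included, and the job is handed in when it is done.

Besides the shell and the picture viewer there is one more tool, called after "Emit:" in YAML: its name, and indented under it one key for each argument. step_arm: Moves the arm, as the interface text tells. Its arguments: {"type":"object","properties":{"steps":{"type":"array","items":{"type":"array","items":{"type":"number"}}},"force":{"type":"number"}},"required":["steps"]}

```bash
mkdir -p pics; ls; python3 - <<'E'
from plant import r
import cv2,pickle
for n in("top","side"):
    s=r.snapshot(n); cv2.imwrite(f"pics/{n}0.png",cv2.resize(s["pixels"][:,:,::-1],(800,600),interpolation=cv2.INTER_CUBIC)); pickle.dump(s,open(f"{n}0.pkl","wb"))
    print(n,s["fx"],s["cx"],s["cy"],s["dist_coeffs"],s["cam_to_world"])
print(r.get_state())
E
```

```text
pics
top 466.1372859254292 265.07287885244205 189.68068976635092 [-0.07947298  0.          0.          0.          0.        ] [[ 0.0246066  -0.98705816  0.15846359  0.32673509]
 [-0.99958128 -0.02670661 -0.01113617  0.13645578]
 [ 0.01522407 -0.15812322 -0.98730202  1.40832326]
 [ 0.          0.          0.          1.        ]]
side 473.9923172574632 254.7858607034261 195.2026369480008 [-0.03370901  0.          0.          0.          0.        ] [[ 0.84521675 -0.31744908  0.4299241  -0.0766543 ]
 [-0.5344204  -0.50486478  0.67786901 -0.85258136]
 [ 0.00186464 -0.80270645 -0.59637143  0.96431594]
 [ 0.          0.          0.          1.        ]]
{'clock': 0.1, 'q': array([-1.26821235,  0.68989958, -0.19452933,  1.5662463 ,  0.15730777,
        0.9024993 , -0.21511195]), 'qd': array([ 1.10072070e-03, -1.78519930e-03,  1.87837653e-04, -1.94463853e-03,
        1.99473863e-03,  9.71925791e-05, -8.73298837e-06]), 'joint_torque': array([-3.07163835e-03, -5.28501964e+01, -1.27161719e+00, -1.53837562e+01,
       -5.25851687e-02,  1.92743020e-03,  3.87995146e-05]), 'tool_pos': array([0.16586736, 0.60202378, 0.25498911]), 'eef_rot': array([ 1.33949561e-01,  9.90987803e-01, -8.28546418e-04, -5.05650461e-05]), 'contact_force': array([-0.31063122, -0.20808955, -0.23451308]), 'moment': array([0.04237729, 0.02352931, 0.00865246]), 'finger_force': 0.0, 'opening': 1.000908178738661}
```

View pics/top0.png

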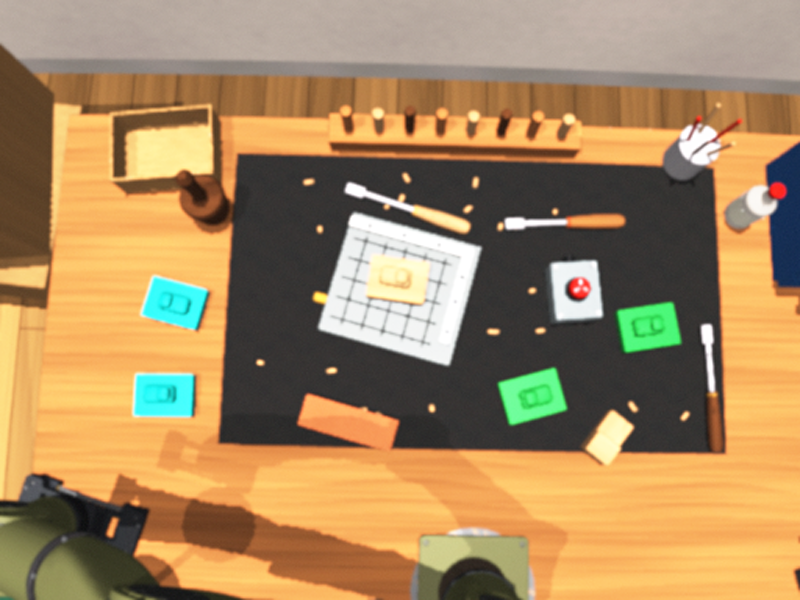

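View pics/side0.png

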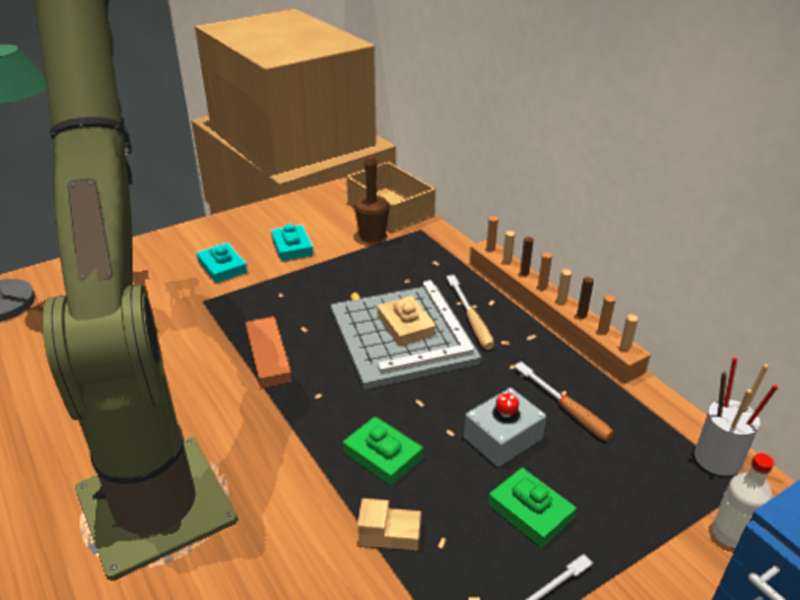

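Top view: the plate has corners near (350,215), (480,247), (447,363), (320,328), with its rails up and right. The blank is near (397,280), the stop head near (579,288), the gouges near (410,205) and (565,222). I'll zoom in to measure.

```bash
python3 - <<'E'
import cv2,pickle
for n,(x,y,w,h) in {"top":(198,125,200,120),"side":(205,170,150,125)}.items():
    p=pickle.load(open(f"{n}0.pkl","rb"))["pixels"][y:y+h,x:x+w,::-1]
    k=4 if n=="top" else 4.8
    cv2.imwrite(f"pics/{n}crop.png",cv2.resize(p,None,fx=k,fy=k,interpolation=cv2.INTER_CUBIC))
E
```

```text
(no output)
```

View pics/topcrop.png

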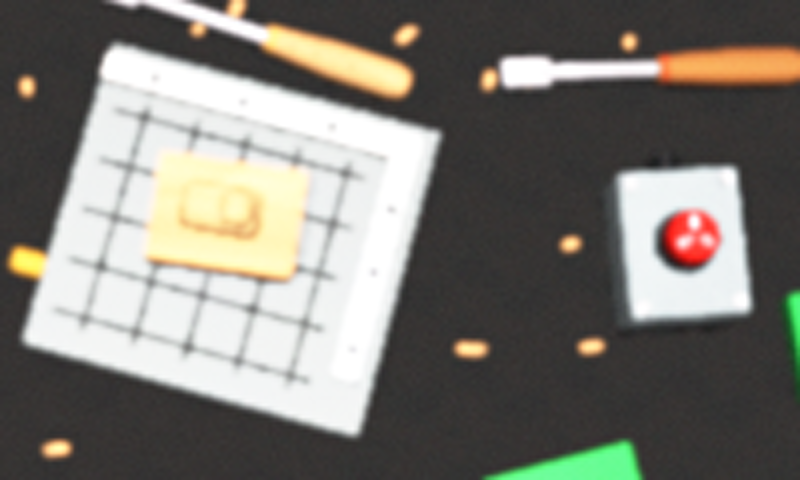

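View pics/sidecrop.png

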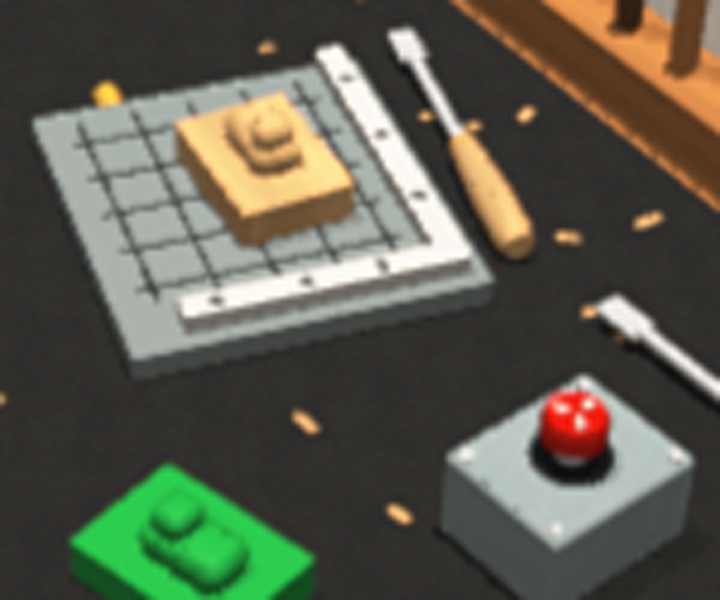

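Top crop: plate corners (24,343), (358,436), (440,130); blank top corners (160,152), (309,170), (297,274), (147,263); head (691,237). The side crop gives matching corners. I'll fit the poses from both views.

```bash
cat > h.py <<'E'
import numpy as np,cv2,pickle
from scipy.optimize import least_squares
def proj(s,P):
    T=np.linalg.inv(s["cam_to_world"]); rv=cv2.Rodrigues(T[:3,:3])[0]
    K=np.array([[s["fx"],0,s["cx"]],[0,s["fy"],s["cy"]],[0,0,1]])
    return cv2.projectPoints(np.float64(P),rv,T[:3,3],K,np.array(s["dist_coeffs"]))[0][:,0]
def world(p,th,L):
    L=np.float64(L);c,s=np.cos(th),np.sin(th)
    return np.c_[p[0]+c*L[:,0]-s*L[:,1],p[1]+s*L[:,0]+c*L[:,1],L[:,2]]
def fit(obs,x0):  # obs: list of (snap, local pts (z world), pixels)
    f=lambda x:np.concatenate([(proj(s,world(x[:2],x[2],L))-p).ravel() for s,L,p in obs])
    o=least_squares(f,x0,loss="soft_l1"); return o.x,np.abs(o.fun).max()
E
python3 - <<'E'
from h import *
t,s=[pickle.load(open(n+"0.pkl","rb")) for n in("top","side")]
T=lambda *a:(np.array(a)+.5)/4-.5+[198,125]
S=lambda *a:(np.array(a)+.5)/4.8-.5+[205,170]
def sq(a,b,z): return dict(TL=(a,b,z),TR=(a,-b,z),BR=(-a,-b,z),BL=(-a,b,z))
q=sq(.12,.13,.02);g=sq(.04,.055,.048);b=sq(.055,.045,.06)
pl=[(t,[q["BL"],q["BR"],q["TR"],(.09,-.1,.034)],T((24,343),(358,436),(440,130),(388,157))),
    (s,[q["BL"],q["BR"],q["TR"],(.09,-.1,.034)],S((33,122),(133,362),(493,285),(432,246)))]
bl=[(t,[g[k] for k in("TL","TR","BR","BL")],T((160,152),(309,170),(297,274),(147,263))),
    (s,[g[k] for k in("BL","TL","TR","BR")],S((178,125),(283,92),(354,183),(243,222)))]
bx=[(t,[b[k] for k in("TL","TR","BR","BL")]+[(0,0,.094)],T((615,175),(737,167),(751,310),(632,321),(691,237))),
    (s,[b[k] for k in("BL","TL","TR","BR")]+[(0,0,.094)],S((447,458),(583,378),(692,458),(557,548),(575,408)))]
for n,o in(("plate",pl),("blank",bl),("box",bx)):
    for oo in(o,o[:1],o[1:]): x,e=fit(oo,[.6,0,0]); print(n,x[:2].round(4),np.degrees(x[2]).round(2),e.round(2))
    x,_=fit(o,[.6,0,0])
    if n=="plate":P=x
    if n=="blank":
        c,si=np.cos(P[2]),np.sin(P[2]);R=np.array([[c,-si],[si,c]]);print("blank in plate",R.T@(x[:2]-P[:2]),np.degrees(x[2]-P[2]));print("home",R@[.05,-.045]+P[:2])
E
```

```text
plate [0.5664 0.1482] -14.07 1.48
plate [0.5668 0.1494] -13.8 0.98
plate [0.5653 0.1455] -14.49 0.53
blank [0.5788 0.1525] -5.73 1.31
blank [0.5786 0.1528] -4.4 0.8
blank [0.5784 0.1515] -7.74 0.99
blank in plate [0.01094723 0.007198  ] 8.343048880331414
home [0.60398467 0.09234925]
box [ 0.5642 -0.1848] 5.98 1.64
box [ 0.5641 -0.1838] 5.73 0.79
box [ 0.5638 -0.1862] 6.32 1.31
```

Emit:
step_arm:
  steps:
    - [-4.4, -3.6, 0, 0, 0, 0, 1]
    - [-4.4, -3.6, 0, 0, 0, 0, 1]
    - [-4.4, -3.6, 0, 0, 0, 0, 1]
    - [-4.4, -3.6, 0, 0, 0, 0, 1]
    - [-4.4, -3.6, 0, 0, 0, 0, 1]
    - [-4.4, -3.6, 0, 0, 0, 0, 1]
    - [-4.4, -3.6, 0, 0, 0, 0, 1]
    - [-4.4, -3.6, 0, 0, 0, 0, 1]
  force: 20

```text
clock: 1.1
tool_pos: [0.4296, 0.2298, 0.2556]
eef_rot: [0.134, 0.991, -0.0, -0.0]
contact_force: [0.9, 0.2, 0.2]
opening: 0.119
finger_force: 0.0
```

Emit:
step_arm:
  steps:
    - [-3, -4.5, 0.5, 0, 0, 0, 1]
    - [-3, -4.5, 1, 0, 0, 0, 1]
    - [-3, -4.5, 1, 0, 0, 0, 1]
    - [-3, -4.5, 1, 0, 0, 0, 1]
    - [-3, -4.5, 1, 0, 0, 0, 1]
    - [-3, -4.5, 1, 0, 0, 0, 1]
    - [-3, -4.5, 1, 0, 0, 0, 1]
    - [-3, -4.5, 1, 0, 0, 0, 1]

```text
clock: 2.1
tool_pos: [0.5648, -0.181, 0.18]
eef_rot: [0.134, 0.991, 0.0, -0.0]
contact_force: [-0.2, 0.3, -0.4]
opening: 0.003
finger_force: 0.0
```

```bash
cat > w.py <<'E'
# usage: w.py x y [z yaw_of_tool_y_deg]: tool-frame shift (cm) to the world target, and turn about tool z
import sys,numpy as np
from scipy.spatial.transform import Rotation as Ro
from plant import r
s=r.get_state();R=Ro.from_quat(s["eef_rot"]).as_matrix()
yaw=np.degrees(np.arctan2(R[1,1],R[0,1]))
print("t",round(s["clock"],2),"pos",s["tool_pos"].round(4),"yaw",yaw.round(2),"F",s["contact_force"].round(2),"M",s["moment"].round(2),"q",s["q"].round(2),"tilt",R[:,2].round(3))
a=list(map(float,sys.argv[1:]))
if a:
    p=s["tool_pos"].copy();p[:len(a[:3])]=a[:3]
    print("shift cm",(R.T@(p-s["tool_pos"])*100).round(2))
    if len(a)>3: print("turn",yaw-a[3])
E
python3 w.py 0.564 -0.1842
```

```text
t 2.1 pos [ 0.5648 -0.181   0.18  ] yaw 74.6 F [-0.22  0.32 -0.44] M [ 0.01 -0.08  0.  ] q [ 0.4   0.75 -0.29  1.73  0.31  0.7   1.25] tilt [-0.  0. -1.]
shift cm [-0.   -0.33 -0.  ]
```

Emit:
step_arm:
  steps:
    - [0, -0.3, 2, 0, 0, 0, 1]
    - [0, 0, 2, 0, 0, 0, 1]
    - [0, 0, 2, 0, 0, 0, 1]
    - [0, 0, 0.6, 0, 0, 0, 1]
    - [0, 0, 0.5, 0, 0, 0, 1]
    - [0, 0, 0.5, 0, 0, 0, 1]
    - [0, 0, 0.3, 0, 0, 0, 1]
    - [0, 0, 0, 0, 0, 0, 1]

```text
clock: 3.1
tool_pos: [0.5639, -0.1822, 0.1018]
eef_rot: [0.134, 0.991, 0.0, 0.0]
contact_force: [-0.6, -0.3, 2.5]
opening: 0.008
finger_force: 1.0
```

Emit:
step_arm:
  steps:
    - [0, 0, 0.2, 0, 0, 0, 1]
    - [0, 0, 0.15, 0, 0, 0, 1]
    - [0, 0, 0, 0, 0, 0, 1]

```text
clock: 3.48
tool_pos: [0.564, -0.1823, 0.0998]
eef_rot: [0.134, 0.991, -0.0, 0.0]
contact_force: [-4.0, 0.2, 13.8]
opening: 0.005
finger_force: 6.9
```

Emit:
step_arm:
  steps:
    - [0, 0, 0.1, 0, 0, 0, 1]
    - [0, 0, -0.5, 0, 0, 0, 1]
    - [0, 0, -1.5, 0, 0, 0, 1]
    - [0, 0, -4, 0, 0, 0, 1]

```text
clock: 3.98
tool_pos: [0.563, -0.182, 0.1568]
eef_rot: [0.134, 0.991, 0.0, -0.002]
contact_force: [0.9, -0.4, -0.0]
opening: 0.003
finger_force: 0.0
```

```bash
python3 w.py 0.598 0.229 0.16 -14.07;python3 - <<'E'
from plant import r
import cv2,pickle
s=r.snapshot("side");pickle.dump(s,open("side1.pkl","wb"))
cv2.imwrite("pics/s1.png",cv2.resize(s["pixels"][220:310,270:390,::-1],None,fx=5,fy=5,interpolation=cv2.INTER_CUBIC))
E
```

```text
t 3.98 pos [ 0.563  -0.182   0.1568] yaw 74.61 F [ 0.9  -0.36 -0.04] M [0.02 0.   0.01] q [ 0.39  0.78 -0.28  1.75  0.32  0.65  1.24] tilt [-0.003  0.001 -1.   ]
shift cm [ 7.53 40.56 -0.29]
turn 88.68465788699476
```

View pics/s1.png

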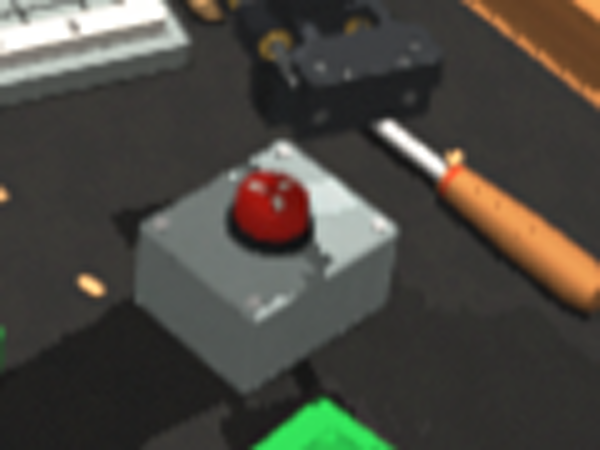

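The head at (270,205) sits low over the box with almost no neck showing, so it is latched. Next I move to the +y side of the blank.

Emit:
step_arm:
  steps:
    - [0.95, 5.08, 0, 0, 0, 0, 0]
    - [0.95, 5.08, 0, 0, 0, 0, 0]
    - [0.95, 5.08, 0, 0, 0, 0, 0]
    - [0.95, 5.08, 0, 0, 0, 0, 0]
    - [0.95, 5.08, 0, 0, 0, 0, 0]
    - [0.95, 5.08, 0, 0, 0, 0, 0]
    - [0.95, 5.08, 0, 0, 0, 0, 0]
    - [0.95, 5.08, 0, 0, 0, 0, 0]

```text
clock: 5.03
tool_pos: [0.5989, 0.2317, 0.1578]
eef_rot: [0.134, 0.991, 0.0, 0.001]
contact_force: [0.5, -0.8, -0.4]
opening: 0.498
finger_force: 0.0
```

Emit:
step_arm:
  steps:
    - [0, 0, 0, 0, 0, 10, 0]
    - [0, 0, 0, 0, 0, 10, 0]
    - [0, 0, 0, 0, 0, 10, 0]
    - [0, 0, 0, 0, 0, 10, 0]
    - [0, 0, 0, 0, 0, 10, 0]
    - [0, 0, 0, 0, 0, 10, 0]
    - [0, 0, 0, 0, 0, 10, 0]
    - [0, 0, 0, 0, 0, 10, 0]

```text
clock: 6.02
tool_pos: [0.5987, 0.2302, 0.1577]
eef_rot: [0.741, 0.671, 0.001, -0.0]
contact_force: [0.9, -0.3, 0.0]
opening: 0.502
finger_force: 0.0
```

Emit:
step_arm:
  steps:
    - [0, 0, 0, 0, 0, 8.7, 0]
    - [0, 0, 0, 0, 0, 0, 0]

```text
clock: 6.28
tool_pos: [0.5987, 0.2302, 0.1575]
eef_rot: [0.788, 0.616, 0.0, 0.0]
contact_force: [0.1, 0.0, -0.0]
opening: 0.503
finger_force: 0.0
```

```bash
python3 w.py 0.598 0.229 0.046 -14.07; python3 - <<'E'
from plant import r
import cv2,pickle
s=r.snapshot("side");pickle.dump(s,open("side2.pkl","wb"))
cv2.imwrite("pics/s2.png",cv2.resize(s["pixels"][150:270,190:350,::-1],None,fx=5,fy=5,interpolation=cv2.INTER_CUBIC))
E
```

```text
t 6.28 pos [0.5987 0.2302 0.1575] yaw -13.97 F [ 0.07  0.01 -0.03] M [-0.07  0.1   0.06] q [-0.56  0.84  0.23  1.61 -0.27  0.72 -0.45] tilt [ 0.001  0.    -1.   ]
shift cm [-0.14 -0.04 11.15]
turn 0.09729204644765765
```

View pics/s2.png

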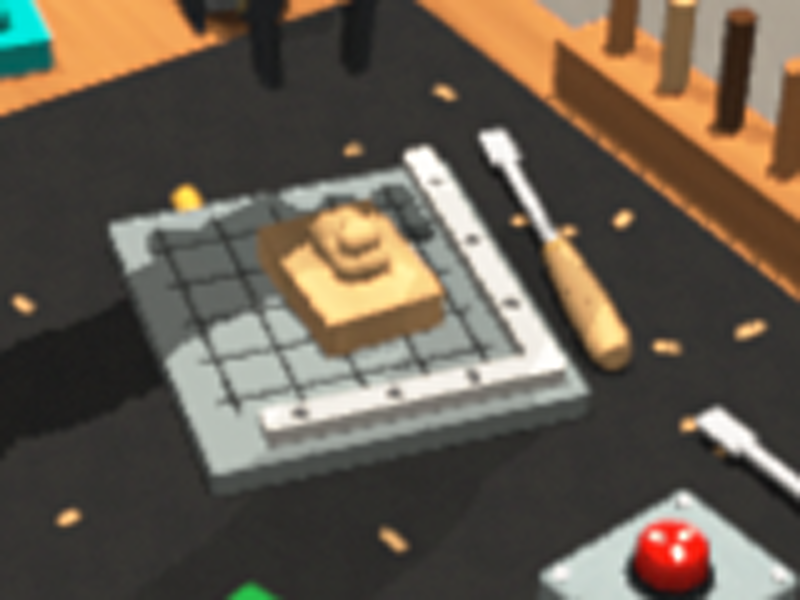

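The blank at (350,290) hasn't moved and the fingers are clear beyond its +y face, so I descend and push along -y.

Emit:
step_arm:
  steps:
    - [0, 0, 3, 0, 0, 0, 0]
    - [0, 0, 3, 0, 0, 0, 0]
    - [0, 0, 3, 0, 0, 0, 0]
    - [0, 0, 1.5, 0, 0, 0, 0]
    - [0, 0, 0.6, 0, 0, 0, 0]
    - [0, 0, 0, 0, 0, 0, 0]

```text
clock: 7.08
tool_pos: [0.5989, 0.2298, 0.0467]
eef_rot: [0.788, 0.615, 0.0, 0.0]
contact_force: [0.1, -0.1, 0.5]
opening: 0.5
finger_force: 0.0
```

Emit:
step_arm:
  steps:
    - [-1, 0, 0, 0, 0, 0, 0]
    - [-0.7, 0, 0, 0, 0, 0, 0]
    - [-0.5, 0, 0, 0, 0, 0, 0]
    - [-0.5, 0, 0, 0, 0, 0, 0]
    - [-0.5, 0, 0, 0, 0, 0, 0]
    - [-0.5, 0, 0, 0, 0, 0, 0]
    - [-0.5, 0, 0, 0, 0, 0, 0]
    - [-0.5, 0, 0, 0, 0, 0, 0]

```text
clock: 8.07
tool_pos: [0.5868, 0.1839, 0.0462]
eef_rot: [0.789, 0.615, -0.0, -0.0]
contact_force: [1.6, 2.8, 1.2]
opening: 0.497
finger_force: 1.1
```

```bash
cat >> h.py <<'E'
P=np.array([.5664,.1482,np.radians(-14.07)])
def inplate(p): 
    c,s=np.cos(P[2]),np.sin(P[2]);return np.array([[c,s],[-s,c]])@(np.array(p[:2])-P[:2])
E
python3 w.py; python3 -c "
from h import *;from plant import r
print(inplate(r.get_state()['tool_pos']))"
```

```text
t 8.07 pos [0.5868 0.1839 0.0462] yaw -14.1 F [1.65 2.76 1.18] M [ 0.35  0.03 -0.03] q [-0.46  0.98  0.15  1.73 -0.29  0.46 -0.36] tilt [-0.  0. -1.]
[0.01114179 0.03964605]
```

Emit:
step_arm:
  steps:
    - [-0.4, 0, 0, 0, 0, 0, 0]
    - [-0.4, 0, 0, 0, 0, 0, 0]
    - [-0.4, 0, 0, 0, 0, 0, 0]
    - [-0.3, 0, 0, 0, 0, 0, 0]
    - [-0.3, 0, 0, 0, 0, 0, 0]
    - [0, 0, 0, 0, 0, 0, 0]

```text
clock: 8.82
tool_pos: [0.583, 0.1675, 0.0462]
eef_rot: [0.789, 0.615, 0.001, -0.0]
contact_force: [1.4, 3.4, -0.2]
opening: 0.499
finger_force: 2.0
```

Emit:
step_arm:
  steps:
    - [-0.3, 0, 0, 0, 0, 0, 0]
    - [-0.2, 0, 0, 0, 0, 0, 0]
    - [0, 0, 0, 0, 0, 0, 0]

```text
clock: 9.2
tool_pos: [0.583, 0.1673, 0.0467]
eef_rot: [0.788, 0.616, 0.004, -0.002]
contact_force: [2.6, 11.2, -0.9]
opening: 0.501
finger_force: 5.9
```

Emit:
step_arm:
  steps:
    - [0.8, 0, 0, 0, 0, 0, 0]
    - [1, 0, -1, 0, 0, 0, 0]
    - [0, 0, -4, 0, 0, 0, 0]
    - [0, 0, -5, 0, 0, -10, 0]
    - [0, 0, 0, 0, 0, -10, 0]
    - [0, 0, 0, 0, 0, -10, 0]
    - [0, 0, 0, 0, 0, -10, 0]
    - [0, 0, 0, 0, 0, -10, 0]

```text
clock: 10.2
tool_pos: [0.5856, 0.1781, 0.1466]
eef_rot: [0.453, 0.892, -0.001, 0.0]
contact_force: [1.4, 0.2, 0.6]
opening: 0.503
finger_force: 0.0
```

Emit:
step_arm:
  steps:
    - [0, 0, 0, 0, 0, -10, 0]
    - [0, 0, 0, 0, 0, -10, 0]
    - [0, 0, 0, 0, 0, -10, 0]
    - [0, 0, 0, 0, 0, -10, 0]
    - [0, 0, 0, 0, 0, 0, 0]

```text
clock: 10.82
tool_pos: [0.5857, 0.1781, 0.1463]
eef_rot: [0.124, 0.992, -0.001, -0.0]
contact_force: [-0.5, -1.3, 1.3]
opening: 0.502
finger_force: 0.0
```

```bash
python3 w.py 0.5002 0.1184 0.046 75.93
```

```text
t 10.82 pos [0.5857 0.1781 0.1463] yaw 75.74 F [-0.5  -1.28  1.29] M [ 0.01  0.01 -0.03] q [-0.25  0.82 -0.22  1.7   0.27  0.66  0.71] tilt [-0.001 -0.002 -1.   ]
shift cm [ 6.82 -7.87 10.05]
turn -0.19105709359178036
```

Emit:
step_arm:
  steps:
    - [3.4, -3.9, 0, 0, 0, 0, 0]
    - [3.4, -3.9, 0, 0, 0, 0, 0]
    - [0, 0, 0, 0, 0, 0, 0]

```text
clock: 11.2
tool_pos: [0.4963, 0.1161, 0.1461]
eef_rot: [0.126, 0.992, -0.003, -0.003]
contact_force: [0.6, 0.8, -0.4]
opening: 0.497
finger_force: 0.0
```

```bash
python3 w.py 0.5002 0.1184 0.046 75.93;python3 - <<'E'
from plant import r
import cv2,pickle,numpy as np
s=r.snapshot("side");t=r.snapshot("top")
pickle.dump((s,t),open("st3.pkl","wb"))
a=cv2.resize(s["pixels"][165:265,205:315,::-1],(440,400),interpolation=cv2.INTER_CUBIC)
b=cv2.resize(t["pixels"][130:230,200:290,::-1],(360,400),interpolation=cv2.INTER_CUBIC)
cv2.imwrite("pics/s3.png",np.hstack([a,b]))
E
```

```text
t 11.2 pos [0.4963 0.1161 0.1461] yaw 75.57 F [ 0.61  0.82 -0.39] M [ 0.03 -0.07 -0.01] q [-0.2   0.72 -0.2   2.    0.31  0.45  0.69] tilt [-0.006 -0.006 -1.   ]
shift cm [-0.37  0.39 10.01]
turn -0.35589842956117934
```

View pics/s3.png

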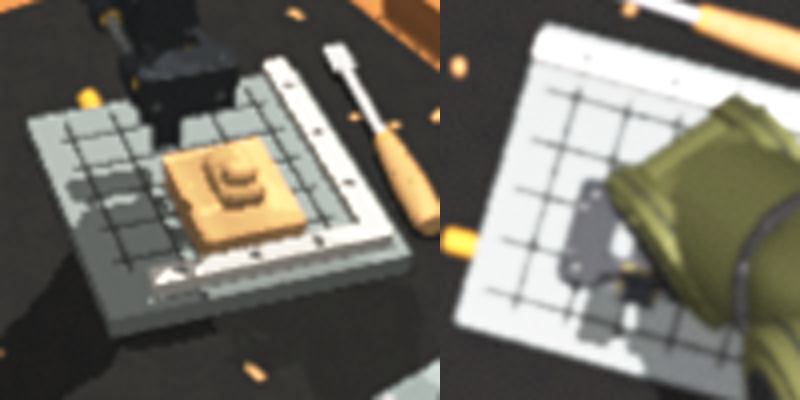

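The blank at (235,195) now lies square against the -y rail, and the gripper is beyond its -x face. I descend and push +x.

Emit:
step_arm:
  steps:
    - [0, 0, 3, 0, 0, 0, 0]
    - [0, 0, 3, 0, 0, 0, 0]
    - [0, 0, 2.5, 0, 0, 0, 0]
    - [0, 0, 1.2, 0, 0, 0, 0]
    - [0, 0, 0.3, 0, 0, 0, 0]
    - [0, 0, 0, 0, 0, 0, 0]

```text
clock: 12.05
tool_pos: [0.5016, 0.1205, 0.0466]
eef_rot: [0.123, 0.992, 0.0, 0.001]
contact_force: [0.1, 0.6, -0.2]
opening: 0.497
finger_force: 0.0
```

```bash
python3 w.py 0.5002 0.1184 0.046 75.93
```

```text
t 12.05 pos [0.5016 0.1205 0.0466] yaw 75.88 F [ 0.11  0.57 -0.24] M [ 0.02  0.04 -0.04] q [-0.26  0.91 -0.1   2.03  0.36  0.22  0.64] tilt [ 0.001  0.    -1.   ]
shift cm [ 0.08 -0.24  0.06]
turn -0.04731515493838856
```

Emit:
step_arm:
  steps:
    - [-1, -0.2, 0, 0, 0, 0, 0]
    - [-0.6, 0, 0, 0, 0, 0, 0]
    - [-0.5, 0, 0, 0, 0, 0, 0]
    - [-0.5, 0, 0, 0, 0, 0, 0]
    - [-0.5, 0, 0, 0, 0, 0, 0]
    - [-0.5, 0, 0, 0, 0, 0, 0]
    - [-0.5, 0, 0, 0, 0, 0, 0]
    - [-0.5, 0, 0, 0, 0, 0, 0]

```text
clock: 13.05
tool_pos: [0.5453, 0.107, 0.0462]
eef_rot: [0.123, 0.992, 0.0, -0.0]
contact_force: [-1.7, 0.5, 1.4]
opening: 0.496
finger_force: 1.0
```

Emit:
step_arm:
  steps:
    - [-0.3, 0, 0, 0, 0, 0, 0]
    - [-0.2, 0, 0, 0, 0, 0, 0]
    - [0, 0, 0, 0, 0, 0, 0]

```text
clock: 13.42
tool_pos: [0.5503, 0.1057, 0.0462]
eef_rot: [0.123, 0.992, 0.0, 0.0]
contact_force: [0.5, 0.8, -0.3]
opening: 0.504
finger_force: 0.2
```

```bash
python3 w.py; python3 -c "
from h import *;from plant import r
print(inplate(r.get_state()['tool_pos']))"
```

```text
t 13.43 pos [0.5503 0.1057 0.0462] yaw 75.89 F [ 0.55  0.81 -0.28] M [-0.    0.14 -0.02] q [-0.18  0.93 -0.15  1.89  0.37  0.34  0.7 ] tilt [ 0.001  0.    -1.   ]
[-0.00531357 -0.04511115]
```

Emit:
step_arm:
  steps:
    - [-0.3, 0, 0, 0, 0, 0, 0]
    - [-0.3, 0, 0, 0, 0, 0, 0]
    - [-0.2, 0, 0, 0, 0, 0, 0]
    - [0, 0, 0, 0, 0, 0, 0]

```text
clock: 13.92
tool_pos: [0.5558, 0.1044, 0.0461]
eef_rot: [0.123, 0.992, -0.0, -0.002]
contact_force: [-4.9, 1.8, 3.6]
opening: 0.507
finger_force: 2.8
```

Emit:
step_arm:
  steps:
    - [-0.3, 0, 0, 0, 0, 0, 0]
    - [0, 0, 0, 0, 0, 0, 0]
    - [0, 0, 0, 0, 0, 0, 0]

```text
clock: 14.3
tool_pos: [0.5559, 0.1044, 0.046]
eef_rot: [0.122, 0.993, -0.001, -0.004]
contact_force: [-10.2, 3.8, 8.6]
opening: 0.497
finger_force: 5.6
```

Emit:
step_arm:
  steps:
    - [0.8, 0, 0, 0, 0, 0, 0]
    - [1, 0, -1, 0, 0, 0, 0]
    - [2, 0, -4, 0, 0, 0, 0]
    - [2, 0, -5, 0, 0, 0, -1]
    - [2, -2, 0, 0, 0, 0, -1]

```text
clock: 14.92
tool_pos: [0.4825, 0.105, 0.15]
eef_rot: [0.122, 0.993, 0.003, 0.005]
contact_force: [-0.8, -1.0, -0.1]
opening: 0.704
finger_force: 0.0
```

```bash
python3 w.py 0.564 -0.184 0.15 76;python3 - <<'E'
from plant import r
import cv2,pickle,numpy as np
s=r.snapshot("side");t=r.snapshot("top")
pickle.dump((s,t),open("st4.pkl","wb"))
a=cv2.resize(s["pixels"][165:265,205:315,::-1],(440,400),interpolation=cv2.INTER_CUBIC)
b=cv2.resize(t["pixels"][130:230,230:320,::-1],(360,400),interpolation=cv2.INTER_CUBIC)
cv2.imwrite("pics/s4.png",np.hstack([a,b]))
E
```

```text
t 14.93 pos [0.4825 0.105  0.15  ] yaw 76.01 F [-0.78 -0.99 -0.14] M [-0.03  0.    0.03] q [-0.18  0.7  -0.2   2.06  0.33  0.4   0.69] tilt [ 0.01   0.004 -1.   ]
shift cm [-14.9  -26.08  -0.04]
turn 0.00927677129651272
```

View pics/s4.png

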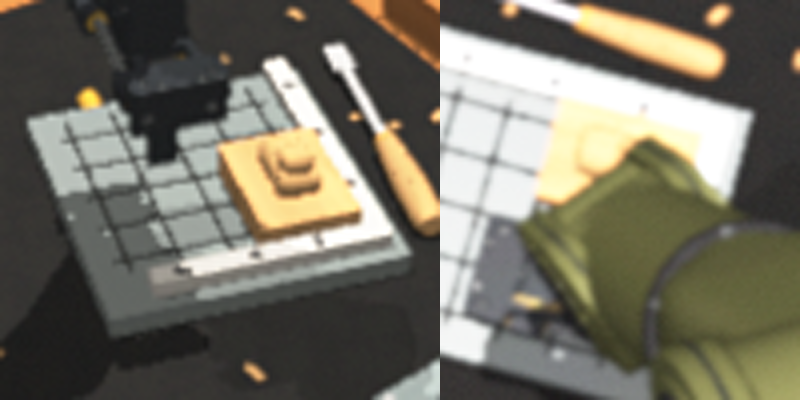

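Emit:
step_arm:
  steps:
    - [-2.5, -4.35, 0, 0, 0, 0, -1]
    - [-2.5, -4.35, 0, 0, 0, 0, -1]
    - [-2.5, -4.35, 0, 0, 0, 0, -1]
    - [-2.5, -4.35, 0, 0, 0, 0, -1]
    - [-2.5, -4.35, 0, 0, 0, 0, -1]
    - [-2.5, -4.35, 0, 0, 0, 0, -1]
    - [0, 0, 0, 0, 0, 0, -1]

```text
clock: 15.9
tool_pos: [0.5628, -0.1934, 0.1457]
eef_rot: [0.127, 0.992, -0.002, 0.001]
contact_force: [-0.6, 1.2, 0.5]
opening: 1.0
finger_force: 0.0
```

```bash
python3 w.py 0.564 -0.184 0.081 76;python3 - <<'E'
from plant import r
import cv2,pickle,numpy as np
s=r.snapshot("side");t=r.snapshot("top")
pickle.dump((s,t),open("st5.pkl","wb"))
a=cv2.resize(s["pixels"][185:245,245:315,::-1],(420,360),interpolation=cv2.INTER_CUBIC)
b=cv2.resize(t["pixels"][140:200,250:310,::-1],(360,360),interpolation=cv2.INTER_CUBIC)
cv2.imwrite("pics/s5.png",np.hstack([a,b]))
E
```

```text
t 15.9 pos [ 0.5628 -0.1934  0.1457] yaw 75.38 F [-0.64  1.24  0.49] M [ 0.03 -0.02  0.  ] q [ 0.43  0.81 -0.32  1.75  0.4   0.64  1.2 ] tilt [ 0.002 -0.004 -1.   ]
shift cm [0.14 0.96 6.47]
turn -0.6231553104173173
```

View pics/s5.png

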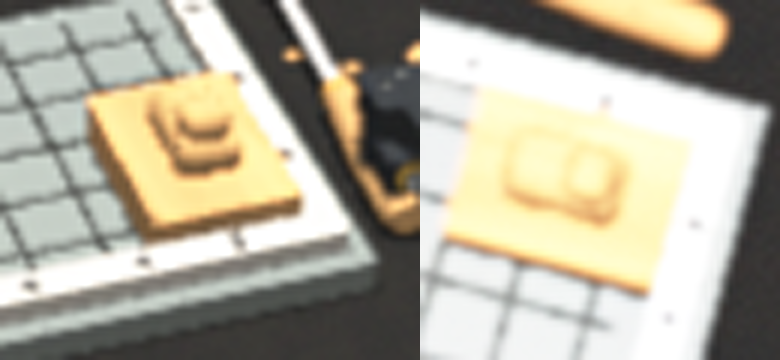

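Both views show the blank tucked against both rails and parallel to them: top corners at (475,90), (690,140), (650,283), (445,235) in the right panel. I'll check numerically.

```bash
python3 - <<'E'
from h import *
s,t=pickle.load(open("st5.pkl","rb"))
T=lambda *a:(np.array(a)-[420,0]+.5)/6-.5+[250,140]
S=lambda *a:(np.array(a)+.5)/6-.5+[245,185]
g=[(.04,.055,.048),(.04,-.055,.048),(-.04,-.055,.048),(-.04,.055,.048)]
o=[(t,g,T((475,90),(690,140),(652,283),(445,235))),(s,[g[3],g[0],g[1],g[2]],S((88,98),(218,72),(300,195),(150,230)))]
for oo in(o,o[:1],o[1:]):
    x,e=fit(oo,[.6,.09,-.2]);print(inplate(x),np.degrees(x[2]-P[2]),e)
E
```

```text
[ 0.04771331 -0.04242189] 1.1633523626743898 1.5561732805363135
[ 0.04802735 -0.04108295] 2.1489088948380117 1.1137411836594424
[ 0.04718873 -0.04555708] -0.08564852336548073 1.0416388678186195
```

The fit is consistent with home but noisy compared with the 3.5 mm limit, so I'll press the -y side once more to make sure.

```bash
python3 w.py 0.621 0.183 0.146 -14.07
```

```text
t 16.0 pos [ 0.5623 -0.1871  0.1458] yaw 75.82 F [ 0.43  1.05 -0.3 ] M [ 0.11  0.05 -0.03] q [ 0.43  0.81 -0.33  1.76  0.39  0.64  1.2 ] tilt [ 0.     0.001 -1.   ]
shift cm [3.380e+00 3.731e+01 1.000e-02]
turn 89.88714037174464
```

Emit:
step_arm:
  steps:
    - [0.5, 5.33, 0, 0, 0, 0, 0.4]
    - [0.5, 5.33, 0, 0, 0, 0, 0.4]
    - [0.5, 5.33, 0, 0, 0, 0, 0.4]
    - [0.5, 5.33, 0, 0, 0, 0, 0.4]
    - [0.5, 5.33, 0, 0, 0, 0, 0.4]
    - [0.5, 5.33, 0, 0, 0, 0, 0.4]
    - [0.4, 5.33, 0, 0, 0, 10, 0.4]
    - [0, 0, 0, 0, 0, 10, 0.4]

```text
clock: 17.0
tool_pos: [0.618, 0.1937, 0.1463]
eef_rot: [0.29, 0.957, 0.003, -0.001]
contact_force: [-0.5, -1.3, 0.0]
opening: 0.298
finger_force: 0.0
```

Emit:
step_arm:
  steps:
    - [0, 0, 0, 0, 0, 10, 0.4]
    - [0, 0, 0, 0, 0, 10, 0.4]
    - [0, 0, 0, 0, 0, 10, 0.4]
    - [0, 0, 0, 0, 0, 10, 0.4]
    - [0, 0, 0, 0, 0, 10, 0.4]
    - [0, 0, 0, 0, 0, 10, 0.4]
    - [0, 0, 0, 0, 0, 10, 0.4]
    - [0, 0, 0, 0, 0, 0, 0.4]

```text
clock: 18.0
tool_pos: [0.6186, 0.1856, 0.146]
eef_rot: [0.787, 0.617, -0.0, -0.0]
contact_force: [0.6, 0.2, -0.1]
opening: 0.301
finger_force: 0.0
```

```bash
python3 w.py 0.621 0.183 0.046 -14.07
```

```text
t 18.0 pos [0.6186 0.1856 0.146 ] yaw -13.82 F [ 0.64  0.23 -0.06] M [-0.06  0.11 -0.01] q [-0.45  0.86  0.17  1.6  -0.2   0.7  -0.43] tilt [-0.001  0.    -1.   ]
shift cm [-0.2  0.3 10. ]
turn 0.24967277620201855
```

Emit:
step_arm:
  steps:
    - [0, 0.3, 3, 0, 0, 0.2, 0.4]
    - [0, 0, 3, 0, 0, 0, 0.4]
    - [0, 0, 2.5, 0, 0, 0, 0.4]
    - [-0.3, 0, 1.2, 0, 0, 0, 0.4]
    - [-0.6, 0, 0.3, 0, 0, 0, 0.4]
    - [-0.6, 0, 0, 0, 0, 0, 0.4]
    - [-0.5, 0, 0, 0, 0, 0, 0.4]
    - [0, 0, 0, 0, 0, 0, 0.4]

```text
clock: 19.0
tool_pos: [0.6182, 0.1623, 0.047]
eef_rot: [0.79, 0.613, 0.0, 0.0]
contact_force: [-0.1, 0.4, -0.0]
opening: 0.299
finger_force: 0.0
```

Emit:
step_arm:
  steps:
    - [-0.3, 0, 0, 0, 0, 0, 0.4]
    - [-0.3, 0, 0, 0, 0, 0, 0.4]
    - [-0.3, 0, 0, 0, 0, 0, 0.4]
    - [0, 0, 0, 0, 0, 0, 0.4]

```text
clock: 19.5
tool_pos: [0.6168, 0.1587, 0.0467]
eef_rot: [0.789, 0.614, 0.003, -0.001]
contact_force: [2.0, 7.3, 0.0]
opening: 0.299
finger_force: 3.6
```

```bash
python3 w.py; python3 -c "
from h import *;from plant import r
print(inplate(r.get_state()['tool_pos']))"
```

```text
t 19.5 pos [0.6168 0.1587 0.0467] yaw -14.18 F [2.   7.31 0.  ] M [ 1.34 -0.3  -0.06] q [-0.39  0.99  0.12  1.66 -0.22  0.5  -0.38] tilt [ 0.003  0.006 -1.   ]
[0.04628624 0.02245105]
```

It stops at the same place as the first push (y 22.5 mm against 22.6 mm), so the blank is flush. Now the head, keeping this yaw.

Emit:
step_arm:
  steps:
    - [0.8, 0, 0, 0, 0, 0, 0.4]
    - [1, 0, -1, 0, 0, 0, 0.4]
    - [0, 0, -4, 0, 0, 0, 0.4]
    - [0, 0, -5, 0, 0, 0, 0]
    - [0, 0, 0, 0, 0, 0, -1]

```text
clock: 20.12
tool_pos: [0.623, 0.1723, 0.1509]
eef_rot: [0.79, 0.613, 0.004, 0.002]
contact_force: [0.2, -0.0, -0.5]
opening: 0.497
finger_force: 0.0
```

```bash
python3 w.py 0.564 -0.184 0.146 -14
```

```text
t 20.12 pos [0.623  0.1723 0.1509] yaw -14.32 F [ 0.21 -0.   -0.5 ] M [-0.07  0.14 -0.02] q [-0.43  0.85  0.17  1.61 -0.2   0.7  -0.42] tilt [ 0.008  0.002 -1.   ]
shift cm [-35.99   3.09   0.38]
turn -0.31548787795033384
```

Emit:
step_arm:
  steps:
    - [-5.1, 0.44, 0, 0, 0, 0, -1]
    - [-5.1, 0.44, 0, 0, 0, 0, -1]
    - [-5.1, 0.44, 0, 0, 0, 0, -1]
    - [-5.1, 0.44, 0, 0, 0, 0, -1]
    - [-5.1, 0.44, 0, 0, 0, 0, -1]
    - [-5.1, 0.44, 0, 0, 0, 0, -1]
    - [-5, 0.44, 0, 0, 0, 0, -1]
    - [0, 0, 0, 0, 0, 0, -1]

```text
clock: 21.12
tool_pos: [0.5596, -0.187, 0.1458]
eef_rot: [0.792, 0.61, -0.002, 0.001]
contact_force: [0.5, 1.4, 0.0]
opening: 1.002
finger_force: 0.0
```

Emit:
step_arm:
  steps:
    - [0, 0, 0, 0, 0, 0, -1]

```text
clock: 21.25
tool_pos: [0.5617, -0.1797, 0.1456]
eef_rot: [0.79, 0.614, -0.0, -0.001]
contact_force: [-0.4, 0.6, -0.0]
opening: 0.998
finger_force: 0.0
```

```bash
python3 w.py 0.564 -0.184 0.081 -14
```

```text
t 21.25 pos [ 0.5617 -0.1797  0.1456] yaw -14.28 F [-0.4   0.55 -0.02] M [-0.04  0.03  0.08] q [ 0.19  0.79  0.07  1.78 -0.1   0.58  0.07] tilt [-0.001  0.001 -1.   ]
shift cm [-0.36  0.34  6.46]
turn -0.2840542932746484
```

Emit:
step_arm:
  steps:
    - [-0.3, 0.2, 1.5, 0, 0, 0, -1]
    - [0, 0, 1.5, 0, 0, 0, -1]
    - [0, 0, 1.5, 0, 0, 0, -1]
    - [0, 0, 1.2, 0, 0, 0, -1]
    - [0, 0, 0.7, 0, 0, 0, -1]
    - [0, 0, 0, 0, 0, 0, -1]
    - [0, 0, 0, 0, 0, 0, -1]

```text
clock: 22.12
tool_pos: [0.5634, -0.1843, 0.0826]
eef_rot: [0.79, 0.614, 0.0, 0.0]
contact_force: [0.2, -0.7, 0.1]
opening: 1.001
finger_force: 0.0
```

```bash
python3 w.py 0.564 -0.184 0.0815 -14
```

```text
t 22.12 pos [ 0.5634 -0.1843  0.0826] yaw -14.31 F [ 0.25 -0.74  0.12] M [-0.12  0.11  0.  ] q [ 0.21  0.89  0.06  1.79 -0.1   0.46  0.08] tilt [ 0.001 -0.    -1.   ]
shift cm [0.04 0.05 0.11]
turn -0.3070916673363122
```

Height is good, with the tips at 65.6 mm. Now grip.

Emit:
step_arm:
  steps:
    - [0, 0, 0.1, 0, 0, 0, 1]
    - [0, 0, 0, 0, 0, 0, 1]
    - [0, 0, 0, 0, 0, 0, 1]
    - [0, 0, 0, 0, 0, 0, 1]
    - [0, 0, 0, 0, 0, 0, 1]
    - [0, 0, 0, 0, 0, 0, 1]
  force: 15

```text
clock: 22.88
tool_pos: [0.5651, -0.1846, 0.0815]
eef_rot: [0.79, 0.614, 0.001, 0.002]
contact_force: [4.7, -2.1, -3.3]
opening: 0.445
finger_force: 15.0
```

Emit:
step_arm:
  steps:
    - [0, 0.1, 0, 0, 0, 8, 1]
    - [0, 0, 0, 0, 0, 8, 1]
    - [0, 0, 0, 0, 0, 8, 1]
    - [0, 0, 0, 0, 0, 8, 1]
    - [0, 0, 0, 0, 0, 8, 1]
    - [0, 0, 0, 0, 0, 8, 1]
    - [0, 0, 0, 0, 0, 7, 1]
    - [0, 0, 0, 0, 0, 0, 1]

```text
clock: 23.88
tool_pos: [0.5649, -0.1844, 0.0816]
eef_rot: [0.984, 0.18, 0.001, 0.0]
contact_force: [2.1, 0.6, 2.6]
opening: 0.448
finger_force: 15.0
```

```bash
python3 w.py
```

```text
t 23.88 pos [ 0.5649 -0.1844  0.0816] yaw -69.21 F [2.1  0.55 2.64] M [-0.09 -0.34  0.07] q [ 0.08  0.92  0.28  1.8  -0.49  0.49 -0.52] tilt [ 0.002 -0.001 -1.   ]
```

Emit:
step_arm:
  steps:
    - [0, 0, 0, 0, 0, 0, -1]
    - [0, 0, 0, 0, 0, 0, -1]
    - [0, 0, 0, 0, 0, 0, -1]
    - [0, 0, 0, 0, 0, 0, -1]
    - [0, 0, -2, 0, 0, 0, -1]
    - [0, 0, -4, 0, 0, 0, -1]
    - [0, 0, -5, 0, 0, 0, -1]
    - [4, 0, -4, 0, 0, 0, -1]

```text
clock: 24.88
tool_pos: [0.5991, -0.1727, 0.2333]
eef_rot: [0.984, 0.177, -0.001, 0.0]
contact_force: [1.3, -0.6, -1.1]
opening: 0.998
finger_force: 0.0
```

Emit:
step_arm:
  steps:
    - [5, 0, 0, 0, 0, 0, -1]
    - [0, 5, 0, 0, 0, 0, -1]
    - [0, 5, 0, 0, 0, 0, -1]
    - [0, 0, 0, 0, 0, 0, -1]
    - [0, 0, 0, 0, 0, 0, -1]

```text
clock: 25.5
tool_pos: [0.6832, -0.2454, 0.2306]
eef_rot: [0.984, 0.18, -0.0, -0.001]
contact_force: [0.4, 0.2, 0.4]
opening: 0.998
finger_force: 0.0
```

```bash
python3 w.py;python3 - <<'E'
from plant import r
import cv2
s=r.snapshot("side")
cv2.imwrite("pics/s6.png",cv2.resize(s["pixels"][165:315,205:405,::-1],(800,600),interpolation=cv2.INTER_CUBIC))
E
```

```text
t 25.5 pos [ 0.6832 -0.2454  0.2306] yaw -69.3 F [0.43 0.23 0.43] M [-0.05  0.15  0.  ] q [ 0.09  0.9   0.43  1.25 -0.39  1.07 -0.64] tilt [-0.001  0.002 -1.   ]
```

View pics/s6.png

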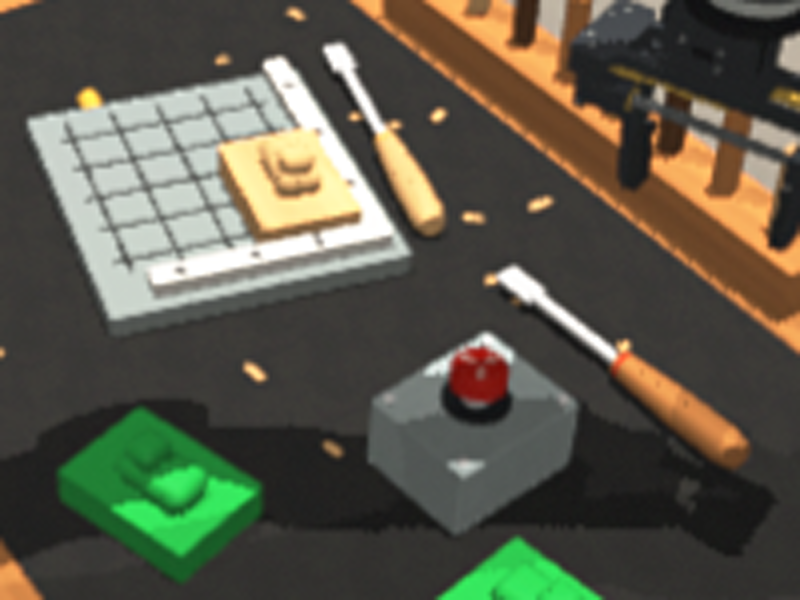

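The head at (478,375) is up again with its neck visible, the blank at (290,185) is home in the corner, and the gouges are where they were. The arm is clear.

```bash
python3 -c "
from plant import r
print(r.finish_job())"
```

```text
the job is handed in; nothing more can be done
None
```

The job is handed in: the stop was latched, the blank was slid into the fence corner, and the head was turned and popped back up. The last picture showed the gouges where they were and the arm clear, about 25.5 s into the 72 s limit; no verdict came back.

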